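Turn the bottle carousel to the reader by its star handle

TASK

Turn the small bottle carousel by pushing a spoke of its star handle gently sideways with a fingertip, until the brown bottle stands centred in front of the window of the reader beside the carousel, and leave it standing still there. Push only on the handle, in either direction and in as many pushes as you need: do not squeeze it, do not touch or lift the bottles, keep off the disc and the reader, and leave the timer and the beaker alone.

Things in the scene. Friction and masses are not known exactly. Their poses are not given: they have to be found in the camera images.
- carousel (a joint): The carousel's turn about its vertical axis, in rad, 0 at the start, growing counterclockwise seen from above; free over more than a full turn each way (stops at +-6.4 rad). Smooth friction of about 0.1 N m (about 1.5 N at 65 mm from the axis): it stops and stays where it is left. Disc, handle and bottles turn together.
- star_handle: Star handle on the carousel's column. Origin on the carousel axis at bench height; z up, turns with it. Black hub, radius 17 mm, top 154 mm above the bench; four level steel spokes 10 mm thick, centre line 139 mm up, at 45, 135, 225, 315 degrees from its x axis (midway between wells), ending in 16 mm black balls 88 mm from the axis. Open between spokes; bottle tops reach 87 mm up.
- disc: White disc, radius 88 mm, 22 to 28 mm above the bench, turns with the handle. Origin on the axis at bench height. Four blue round wells (37 mm inside, rims 42 mm up) lie 62 mm from the axis at 0, 90, 180, 270 degrees from its x axis; the one at 90 is empty, the others hold one bottle each, in any order.
- brown_bottle: Small dark brown bottle with a dark brown cap and a small paper label, 34 mm in diameter, 59 mm tall, standing loose in one of the wells. Origin at the centre of its underside, z up.
- white_bottle: Small plain white bottle with a white cap, 34 mm in diameter, 59 mm tall, in another well. Origin at the centre of its underside, z up.
- green_bottle: Small plain green bottle with a black cap, 34 mm in diameter, 59 mm tall, in another well. Origin at the centre of its underside, z up.
- reader: White reader box fixed to the bench beside the disc, 48 mm deep, 46 mm wide, 81 mm tall (85 mm with the orange arrow on its top, which points to the carousel axis); its dark window faces the axis. Origin on the carousel axis at bench height; its x axis points from there to the box, which lies 104 to 166 mm out with its foot.
- read_point (a point): Where the middle of the brown bottle must come: 62 mm from the carousel axis straight in front of the reader's window, 56 mm above the bench.
- lab_timer: White countdown timer lying on the bench, 62 x 66 x 19 mm, loose; leave alone. Origin at the centre of its underside.
- pp_beaker: Whitish plastic beaker, 76 mm in diameter, 92 mm tall, loose; leave alone. Origin at the centre of its underside.
Not all that is in view belongs to the job. Of the things like the brown_bottle, leave any that is pink; of the rest the larger one is meant. What is shaped like the reader but turquoise is not meant.

How it is judged:
On the way:
1. the handle is pushed with the fingers while the carousel turns (contact force between the fingers and star_handle above 0.3 N and (velocity of joint carousel above 0.05 rad/s or velocity of joint carousel below -0.05 rad/s)), for 0.1 s.
At the end, for the whole second after the job is handed in: The brown bottle's centre is within 10 mm (level) of the point 62 mm from the carousel axis in front of the reader's window, the carousel stands still, all three bottles stand upright in their wells, and timer and beaker have not moved more than 15 mm (horizontal distance between brown_bottle and read_point below 0.01 m and velocity of joint carousel between -0.03 and 0.03 rad/s and angle between each of brown_bottle, white_bottle, green_bottle's own z axis and vertical below 0.2 rad and height (world z) of brown_bottle between 0.022 and 0.034 m and horizontal distance between each of brown_bottle, white_bottle, green_bottle and disc below 0.07 m and height (world z) of white_bottle between 0.022 and 0.034 m and height (world z) of green_bottle between 0.022 and 0.034 m and distance of each of lab_timer, pp_beaker from where it was at the start of the episode below 0.015 m); the robot touches nothing.
It fails at once if a bottle is touched by the robot (contact force between any of the fingers, the arm and brown_bottle above 0.5 N or contact force between any of the fingers, the arm and white_bottle above 0.5 N or contact force between any of the fingers, the arm and green_bottle above 0.5 N).
It fails at once if a bottle is lifted out of its well or tipped (height (world z) of any of brown_bottle, white_bottle, green_bottle above 0.038 m or angle between any of brown_bottle, white_bottle, green_bottle's own z axis and vertical above 0.35 rad).
It fails at once if the disc or the reader is pushed (contact force between any of the fingers, the arm and disc above 1 N or contact force between any of the fingers, the arm and reader above 1 N).
It fails at once if the handle is squeezed or forced instead of pushed gently (contact force between the fingers and star_handle above 25 N).
It fails at once if the timer or the beaker is shifted (distance of any of lab_timer, pp_beaker from where it was at the start of the episode above 0.015 m).
It also fails if it takes over 64 s, if anything falls off the work surface, if the arm or the gripper's body presses on something with over 40 N, if the wrist force passes 120 N, or if a joint passes its speed limit or range.

ROBOT

A 6-joint arm with a two-finger parallel gripper is mounted at the origin on a cart in front of the work surface, level with it; the furniture and walls round the work are solid. World frame = base frame: x ahead of the robot, y to its left, z up, the work surface at z = 0. Lengths are in m, angles in rad, forces in N, time in s.
With the tool pointing down it reaches from about 0.35 to 0.975 m from the base axis. Payload 4.9 kg.
Tool frame: the origin (TCP) lies between the finger pads; the fingertips stand 19 mm ahead of it and the grasp point (between the pads) is the TCP; z points along the fingers, y is the direction in which the jaws open and shut (so a half turn about z gives the same grasp; the last joint's range is limited). The gripper opens to 85 mm and grips with 20 to 120 N. Pads are 22 mm wide; open, the fingers measure 114 mm over their backs; the gripper's body (76 mm by 85 mm) begins 54 mm behind the grasp point. The pads swing forward as they close: fully open they stand 13 mm farther back than shut.
Start: joints at [-1.322, 0.053, 1.613, -0, 1.476, -0.119], TCP at [0.225, -0.583, 0.25] pointing down, gripper open.
Joint ranges: [-3.01, 3.01], [-1.01, 2.22], [0.06, 2.58], [-1.02, 4.17], [0.09, 2.62], [-3.14, 3.14]. Speed limits (rad/s): [2.57, 2.57, 3.14, 3.14, 3.14, 3.14].

INTERFACE

Orientations are given as a unit quaternion [w, x, y, z].
In Python, from plant import state, grab_frame, calibration, job_done gives the robot as it stands. The module is installed in compiled form; this text tells all that it offers.
- The arm moves only by the tool servo_tool, never from a script. Its argument "deltas" is a list that holds one entry, the list of rows, each a list of 5 numbers: the finger opening in mm, from 0 to 85.4, then the shift along the world's x, y, z in mm, then the turn about the world's z in units of 6 degrees (1.0 is 6 degrees). A call has 1 to 5 rows; each row is the pose to reach, as a shift and turn from the pose commanded when the call began; what a row does not reach only later rows make up. A row lasts 1/8 s, in which the tool goes at most 62.5 mm and 10.7 degrees, less where a joint would pass 70% of its speed; a pose out of reach is approached as far as the arm can. A call with a gripper value outside its range is refused whole. The fingers move at their own pace and stop on an object; the grip force is fixed at half the most. Time passes only in rows, so rows that repeat a pose let the fingers close. It gives the time, the measured TCP pose, the force and the opening at its end, in the units of the state.
- state(): the state, without advancing time (a new reading comes with each control period).
- grab_frame(name): name is "scene" or "top" or "wrist"; returns the picture (384x512x3 uint8, red, green, blue); there is no depth.
- calibration(name): a dict with "intrinsics" (3x3 intrinsics, pixels), "world_from_camera" (4x4, takes a point from camera to world coordinates). Camera axes: x right, y down, z forward; pixel columns grow to the right and rows downward; lengths in m; the calibration is good to about 2 mm. A picture is of the moment at which its call begins: read the wrist's pose just before it. calibration takes no time and is no camera call; for the wrist camera it gives the pose at the moment of the call.
- job_done(): hands the job in, once; it reports no verdict.
The state is a dict: "time": time; "joint_pos": joint angles; "joint_vel": joint speeds; "joint_efforts": joint torques, N m; "tool_pos": TCP position; "tool_rot": TCP orientation; "contact_force": force on the tool from outside, world axes, zero at the start; "ft_torque": the same for the moment, N m; "gripper_width": opening from 0.0 (shut) to 1.0 (fully open).
Only numpy, scipy, OpenCV 4.12 (cv2) and the standard library are available. Lean on these libraries where they do the work, as an engineer would, in place of code of your own. Each camera call takes 0.05 s, during which the arm holds its last target.

## Working session

There is one attempt and no reset: what is moved stays moved. The work goes in short steps, Python scripts to look and compute and a tool call to move; the robot and the scene stay as the last step left them, time stands still between calls to the robot, and variables do not carry over. Pictures are saved under pics/ and viewed, and the job is handed in when it is done.

Besides the shell and the picture viewer there is one more tool, called after ">>>" as name(argument=value, ...), one argument or row to a line, values as JSON. servo_tool: Moves the arm, as the interface text tells. Its arguments: {"type":"object","properties":{"deltas":{"type":"array","items":{"type":"array","items":{"type":"array","items":{"type":"number"}}}}},"required":["deltas"]}

```bash
mkdir -p pics
python3 - <<'E'
from plant import *
import cv2
print(state())
for n in ("scene","top","wrist"):
    c=calibration(n);print(n,c)
    cv2.imwrite(f"pics/{n}0.png",cv2.resize(grab_frame(n)[:,:,::-1],(800,600),interpolation=cv2.INTER_CUBIC))
E
```

```text
{'time': 0.0, 'joint_pos': array([-1.32199249e+00,  5.33768716e-02,  1.61429402e+00, -1.82545357e-05,
        1.47601707e+00, -1.18980356e-01]), 'joint_vel': array([-2.15220604e-04, -6.24516920e-05, -5.71556725e-04, -2.46097723e-04,
       -8.48661380e-04, -6.19196084e-04]), 'joint_efforts': array([ 1.15906027e-03, -3.93683660e+01, -3.70172524e+01, -1.10023478e-05,
        7.07971340e-03, -2.17717411e-05]), 'tool_pos': array([ 0.22457926, -0.58262619,  0.24905057]), 'tool_rot': array([-1.04485348e-03,  9.83138743e-01,  1.82858180e-01, -7.70232443e-05]), 'contact_force': array([-0.55663745, -0.71636226, -0.40663019]), 'ft_torque': array([-0.01903466, -0.02352175,  0.00420985]), 'gripper_width': 0.9984373657236276}
scene {'intrinsics': array([[380.45532695,   0.        , 255.67924279],
       [  0.        , 380.45532695, 195.49412009],
       [  0.        ,   0.        ,   1.        ]]), 'world_from_camera': array([[-0.70559439, -0.40794101,  0.57941409,  0.04144273],
       [-0.70861011,  0.40951656, -0.57460238,  0.65633843],
       [-0.00287579, -0.8160149 , -0.57802371,  0.57978398
[... 249 characters left out ...]
om_camera': array([[-0.09970598, -0.9741188 ,  0.20285778,  0.30169393],
       [-0.99501472,  0.097181  , -0.02239537,  0.1985933 ],
       [ 0.00210183, -0.20407943, -0.97895208,  1.12375218],
       [ 0.        ,  0.        ,  0.        ,  1.        ]])}
wrist {'intrinsics': array([[327.51146187,   0.        , 253.1368412 ],
       [  0.        , 327.51146187, 194.08223696],
       [  0.        ,   0.        ,   1.        ]]), 'world_from_camera': array([[ 0.35993813, -0.88749396, -0.28774818,  0.29875145],
       [-0.93297487, -0.34290647, -0.10942138, -0.55427132],
       [-0.0015599 ,  0.30784675, -0.95143468,  0.3717884 ],
       [ 0.        ,  0.        ,  0.        ,  1.        ]])}
```

View pics/scene0.png

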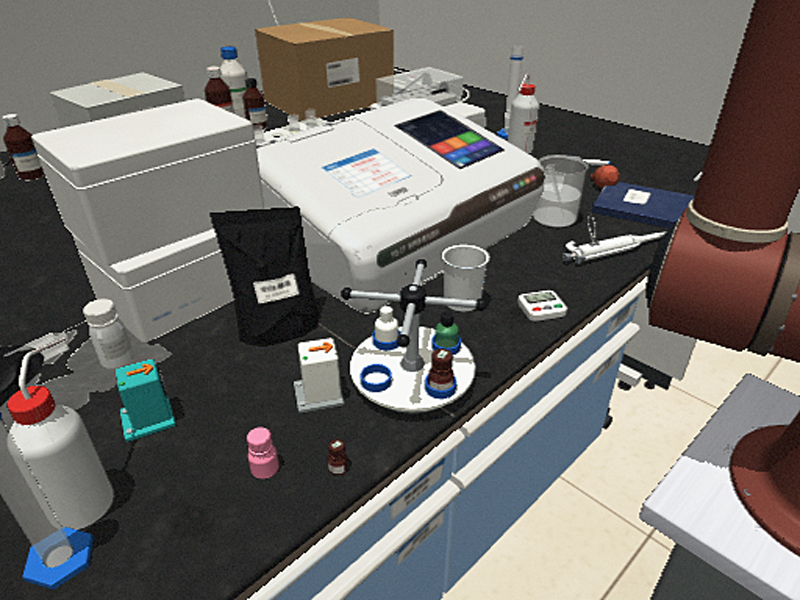

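View pics/top0.png

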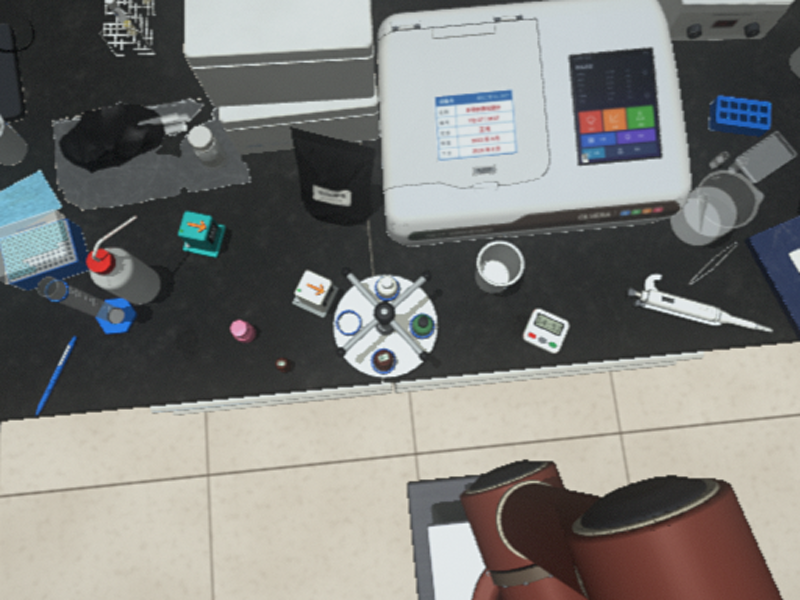

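View pics/wrist0.png

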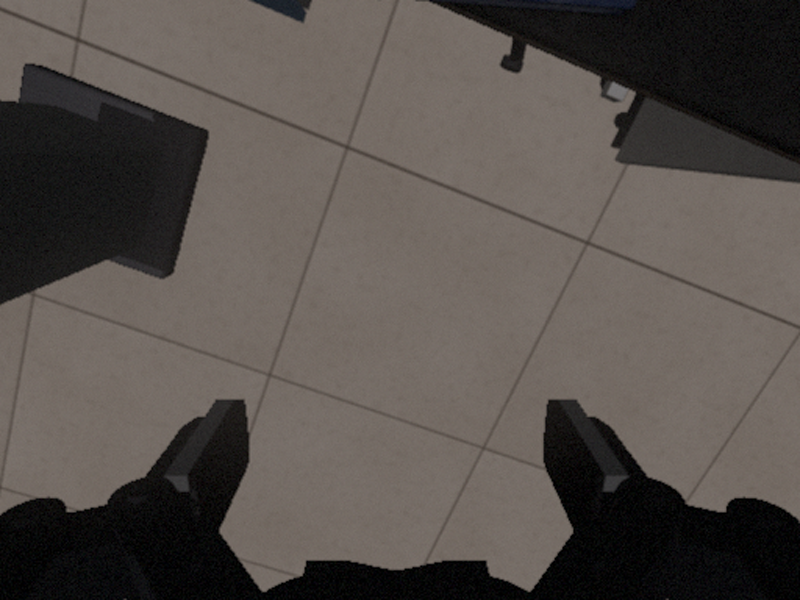

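The scene is clear. The carousel sits at top-view pixel (385,325) with the brown bottle nearest the robot (384,360). The white reader is to the left at (315,290). I'll enlarge this area to measure it.

Run:
```python
from plant import *
import cv2
a=grab_frame("top")[:,:,::-1]
cv2.imwrite("pics/topc.png",cv2.resize(a[160:250,180:300],(800,600),interpolation=cv2.INTER_CUBIC))
a=grab_frame("scene")[:,:,::-1]
cv2.imwrite("pics/scenec.png",cv2.resize(a[160:280,180:340],(800,600),interpolation=cv2.INTER_CUBIC))
```

```text
(no output)
```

View pics/topc.png

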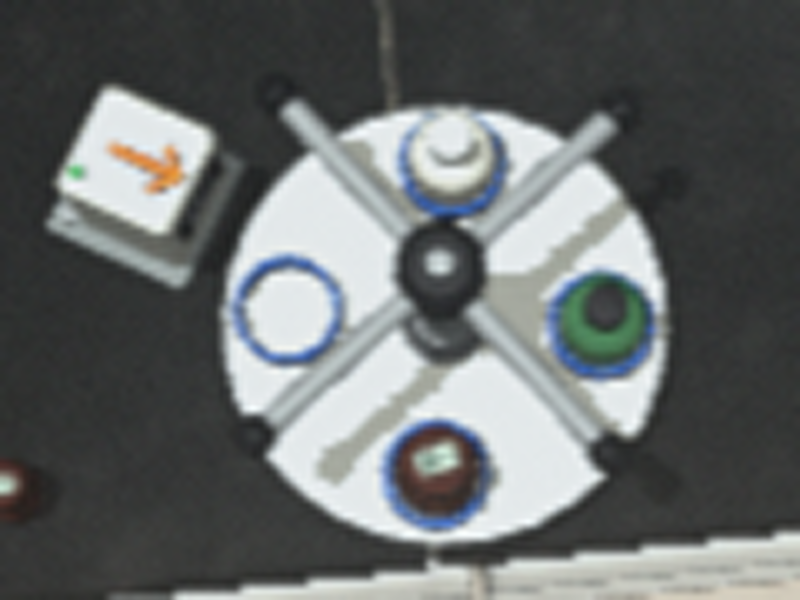

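View pics/scenec.png

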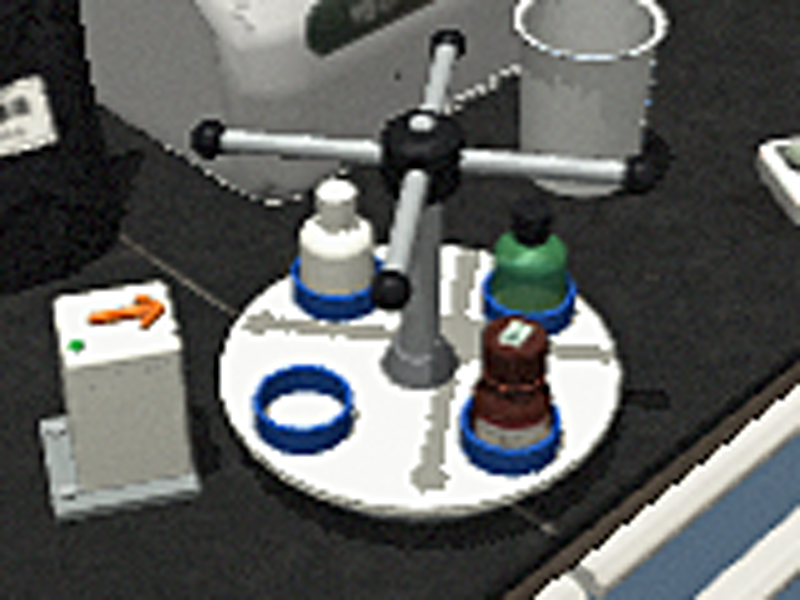

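In the top crop, the handle balls are at (278,91), (622,105), (610,452) and (255,433). The well rims are at (288,311) empty, (452,163) white, (602,326) green and (437,474) brown. The reader top corners are at (108,88), (217,130), (165,238) and (57,185). The scene crop gives a second set to compare.

```bash
cat > h.py <<'E'
from plant import *
import numpy as np, cv2
def px2w(name,p,z,c=None):
    c=c or calibration(name);K=c["intrinsics"];T=c["world_from_camera"]
    d=T[:3,:3]@np.linalg.inv(K)@np.array([p[0],p[1],1.]);o=T[:3,3]
    return (o+d*(z-o[2])/d[2])[:2]
def w2px(name,P):
    c=calibration(name);T=np.linalg.inv(c["world_from_camera"]);q=T[:3,:3]@np.array(P)+T[:3,3];q=c["intrinsics"]@q
    return q[:2]/q[2]
E
python3 - <<'E'
from h import *
np.set_printoptions(precision=4,suppress=True)
def show(name,off,s,balls,wells,rd):
    f=lambda p,z:px2w(name,(off[0]+(p[0]+.5)/s-.5,off[1]+(p[1]+.5)/s-.5),z)
    B=np.array([f(p,.139) for p in balls]);W=np.array([f(p,.042) for p in wells]);R=np.array([f(p,.081) for p in rd])
    print(name);print(B,B.mean(0));print(W,W.mean(0))
    c=(B.mean(0)+W.mean(0))/2
    for A in (B,W):
        d=A-A.mean(0);print(np.hypot(*d.T),np.degrees(np.arctan2(d[:,1],d[:,0])))
    print(R,R.mean(0));d=R.mean(0)-c;print("reader",np.hypot(*d),np.degrees(np.arctan2(d[1],d[0])), [np.hypot(*(R[i]-R[i-1])) for i in range(4)],[np.degrees(np.arctan2(*(R[i]-R[i-1])[::-1])) for i in range(4)])
show("top",(180,160),800/120,[(278,91),(622,105),(610,452),(255,433)],[(288,311),(452,163),(602,326),(437,474)],[(108,88),(217,130),(165,238),(57,185)])
show("scene",(180,160),5,[(207,139),(447,43),(640,173),(390,290)],[(303,400),(338,272),(530,292),(509,430)],[(54,298),(165,284),(183,350),(65,366)])
E
```

```text
top
[[0.5557 0.2481]
 [0.5381 0.1241]
 [0.4128 0.1422]
 [0.432  0.2667]] [0.4847 0.1953]
[[0.4916 0.2566]
 [0.5445 0.1866]
 [0.4734 0.1344]
 [0.4219 0.2044]] [0.4829 0.1955]
[0.0885 0.089  0.0894 0.0887] [  36.6063  -53.0891 -143.5521  126.3803]
[0.0617 0.0623 0.0618 0.0616] [ 81.8552  -8.1854 -98.7988 171.658 ]
[[0.5784 0.316 ]
 [0.5577 0.2756]
 [0.5175 0.2987]
 [0.5422 0.3382]] [0.5489 0.3071]
reader 0.1293443561853432 59.75027510237846 [np.float64(0.04244454839596765), np.float64(0.04544683646652994), np.float64(0.046328394744565966), np.float64(0.04659387451742267)] [np.float64(-31.459102811369043), np.float64(-117.1441214207924), np.float64(150.11633746667857), np.float64(57.99129556028562)]
scene
[[0.5546 0.2483]
 [0.5369 0.1229]
 [0.4124 0.1412]
 [0.4306 0.2656]] [0.4836 0.1945]
[[0.4899 0.2579]
 [0.5423 0.1871]
 [0.4704 0.1361]
 [0.4163 0.2104]] [0.4798 0.1979]
[0.0891 0.0892 0.0889 0.0887] [  37.164   -53.3754 -143.1727  126.7234]
[0.0608 0.0635 0.0625 0.0647] [ 80.3874  -9.7358 -98.5727 168.8216]
[[0.5773 0.317 ]
 [0.5517 0.2783]
 [0.5135 0.3005]
 [0.5393 0.3401]] [0.5455 0.309 ]
reader 0.12954957578840046 60.502384134172665 [np.float64(0.044397141095164704), np.float64(0.04639871594570272), np.float64(0.044170805019174385), np.float64(0.04723880948989774)] [np.float64(-31.288648605189923), np.float64(-123.42337571917328), np.float64(149.81226222393423), np.float64(56.89918286490994)]
```

Both views agree. The axis is at about (0.484, 0.195), the spokes are at 36.7° + k·90°, the brown bottle is at 171.7° and the reader is at about 60°. The turn needed is therefore about −112°. I'll push the near-right spoke (−143.3°) clockwise along the near side, turning the closed tool with it.

```bash
cat > plan.py <<'E'
from h import *
C=np.array([.4843,.1953])
def tcp(th,off,r=.062):
    t=np.radians(th);return C+r*np.array([np.cos(t),np.sin(t)])+off*np.array([-np.sin(t),np.cos(t)])
def cur():
    s=state();w,x,y,z=s["tool_rot"];return s["tool_pos"],np.degrees(2*np.arctan2(y,x))
E
python3 - <<'E'
from plan import *
p,y=cur();print(p,y)
q=tcp(-143.3,.032);print(q,(q-p[:2])*1e3,(126.7-y)/6)
E
```

```text
[ 0.22467316 -0.58290976  0.24969348] 21.0748894375695
[0.45371391 0.13259042] [229.04075687 715.50018456] 17.60418509373842
```

>>> servo_tool(
  deltas=[
    [[0,17,55,0,1.5],[0,34,110,0,3.0],[0,53,165,0,4.5],[0,72,220,0,6.0],[0,91,275,0,7.5]],
  ],
)

```text
time: 0.88
tool_pos: [0.316, -0.3064, 0.2503]
tool_rot: [0.0, 0.837, 0.547, 0.0]
contact_force: [1.3, -0.1, 0.2]
gripper_width: 0.003
```

>>> servo_tool(
  deltas=[
    [[0,18,55,0,1.5],[0,36,110,0,3.0],[0,54,165,0,4.5],[0,72,220,0,6.0],[0,90,275,0,7.5]],
  ],
)

```text
time: 1.5
tool_pos: [0.4059, -0.0313, 0.2506]
tool_rot: [0.001, 0.564, 0.826, 0.0]
contact_force: [0.3, 0.1, 0.9]
gripper_width: 0.002
```

>>> servo_tool(
  deltas=[
    [[0,16,55,0,1.0],[0,32,110,0,2.0],[0,48,165,0,2.6],[0,48,165,0,2.6]],
  ],
)

```text
time: 2.0
tool_pos: [0.4537, 0.1349, 0.2501]
tool_rot: [-0.0, 0.446, 0.895, -0.0]
contact_force: [0.3, -0.5, -0.1]
gripper_width: 0.002
```

Run:
```python
from plan import *
p,y=cur();s=state();print(p,y,s["time"],s["gripper_width"],s["joint_pos"])
q=tcp(-143.3,.032);print((q-p[:2])*1e3,(126.7-y)/6)
for n in ("wrist","scene"):
    cv2.imwrite(f"pics/{n}1.png",cv2.resize(grab_frame(n)[:,:,::-1],(800,600),interpolation=cv2.INTER_CUBIC))
```

```text
[0.45366166 0.13488631 0.25006361] 127.02371604733275 2.0 0.002478182937716213 [ 1.31324706e-01 -3.23418678e-01  1.95360106e+00  4.57442400e-04
  1.51222594e+00 -5.14888003e-01]
[ 0.05225807 -2.29589075] -0.05395267455545868
```

View pics/wrist1.png

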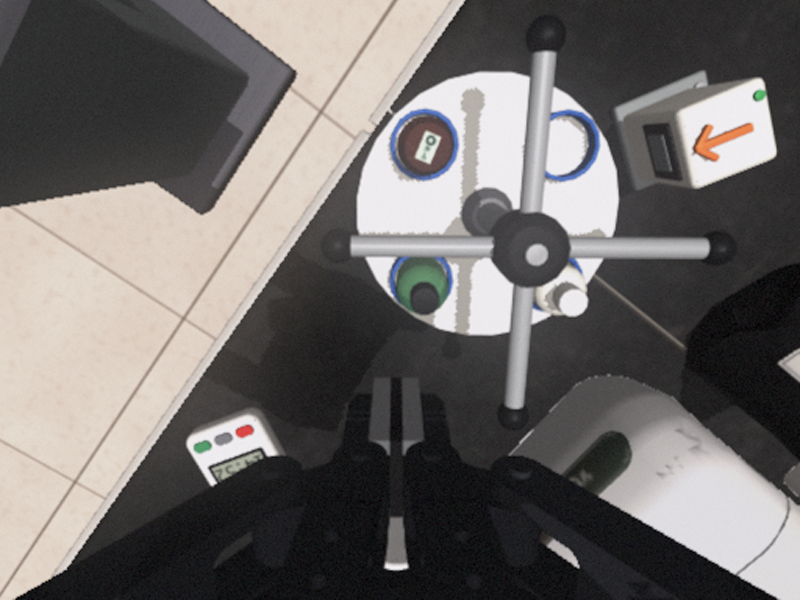

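View pics/scene1.png

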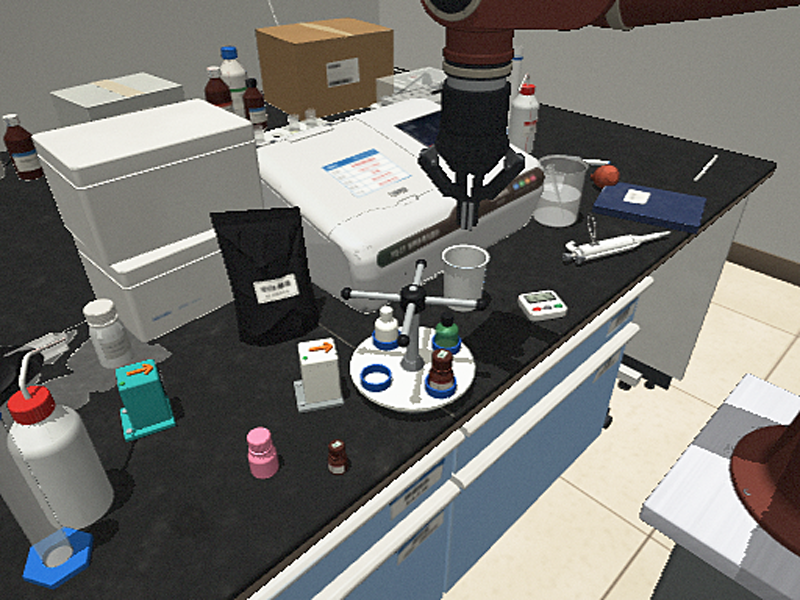

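Run:
```python
from plan import *
for P in ([.4537,.1349,.231],[.4537,.1349,.139],[.4843,.1953,.154]):
    print([np.round(w2px(n,P)*800/512) for n in ("wrist","scene","top")])
```

```text
[array([400., 398.]), array([463., 227.]), array([429., 318.])]
[array([399., 305.]), array([459., 289.]), array([425., 328.])]
[array([539., 250.]), array([411., 288.]), array([384., 311.])]
```

The projections match the pictures: the tip appears at scene pixel (468,228) and the hub at wrist pixel (531,248). The landing point (399,305) is about 30 mm clear of the spoke, so I'll descend there.

>>> servo_tool(
  deltas=[
    [[0,0,-1,-40,0],[0,0,-2,-80,0],[0,0,-2,-107,0],[0,0,-2,-107,0]],
  ],
)

```text
time: 2.6
tool_pos: [0.4518, 0.1281, 0.1408]
tool_rot: [-0.002, 0.45, 0.893, -0.002]
contact_force: [0.9, -0.4, 0.1]
gripper_width: -0.001
```

Run:
```python
from plan import *
p,y=cur();print(p,y)
b=p[:2]
for th,off in [(-143.3,.026),(-143.3,.016)]+[(-143.3-6*k,.016) for k in range(1,20)]:
    print(th,off,np.round((tcp(th,off)-b)*1e3,1),round((th+270-y)/6,2))
cv2.imwrite("pics/scene2.png",cv2.resize(grab_frame("scene")[140:300,160:373,::-1],(800,600),interpolation=cv2.INTER_CUBIC))
```

```text
[0.45180608 0.12813714 0.14084316] 126.51544523566973
-143.3 0.026 [-1.7  9.3] 0.03
-143.3 0.016 [-7.7 17.3] 0.03
-149.3 0.016 [-12.6  21.8] -0.97
-155.3 0.016 [-17.1  26.7] -1.97
-161.3 0.016 [-21.1  32.1] -2.97
-167.3 0.016 [-24.5  37.9] -3.97
-173.3 0.016 [-27.2  44. ] -4.97
-179.3 0.016 [-29.3  50.4] -5.97
-185.3 0.016 [-30.7  57. ] -6.97
-191.3 0.016 [-31.4  63.6] -7.97
-197.3 0.016 [-31.5  70.3] -8.97
-203.3 0.016 [-30.8  77. ] -9.97
-209.3 0.016 [-29.4  83.6] -10.97
-215.3 0.016 [-27.4  89.9] -11.97
-221.3 0.016 [-24.6  96.1] -12.97
-227.3 0.016 [-21.3 101.9] -13.97
-233.3 0.016 [-17.4 107.3] -14.97
-239.3 0.016 [-12.9 112.3] -15.97
-245.3 0.016 [ -7.9 116.8] -16.97
-251.3 0.016 [ -2.5 120.8] -17.97
-257.3 0.016 [  3.3 124.1] -18.97
```

View pics/scene2.png

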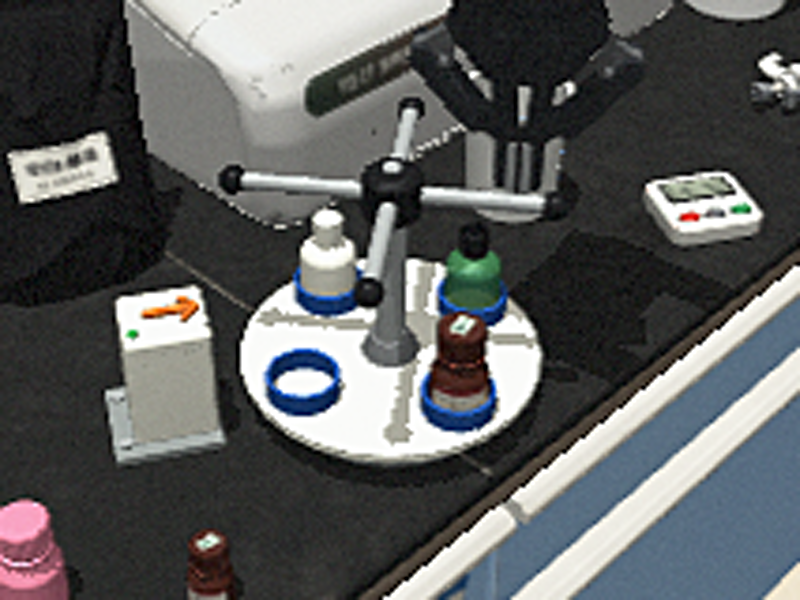

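The closed fingers sit behind the near-right spoke at about (520,180), below its level and clear of everything. I'll start pushing.

>>> servo_tool(
  deltas=[
    [[0,-3,6,0,0],[0,-6,11,0,0],[0,-9,16,0,-0.5],[0,-12,20,0,-1.0],[0,-15,24,0,-1.5]],
  ],
)

```text
time: 3.28
tool_pos: [0.439, 0.1539, 0.1445]
tool_rot: [0.001, 0.518, 0.855, -0.0]
contact_force: [0.7, -1.4, 0.4]
gripper_width: -0.001
```

Run:
```python
from plan import *
p,y=cur();print(p,y,state()["contact_force"])
a=grab_frame("scene");cv2.imwrite("pics/scene3.png",cv2.resize(a[140:300,160:373,::-1],(800,600),interpolation=cv2.INTER_CUBIC))
```

```text
[0.43899389 0.15389705 0.14446888] 117.61392230864192 [ 0.66028677 -1.35691535  0.41664157]
```

View pics/scene3.png

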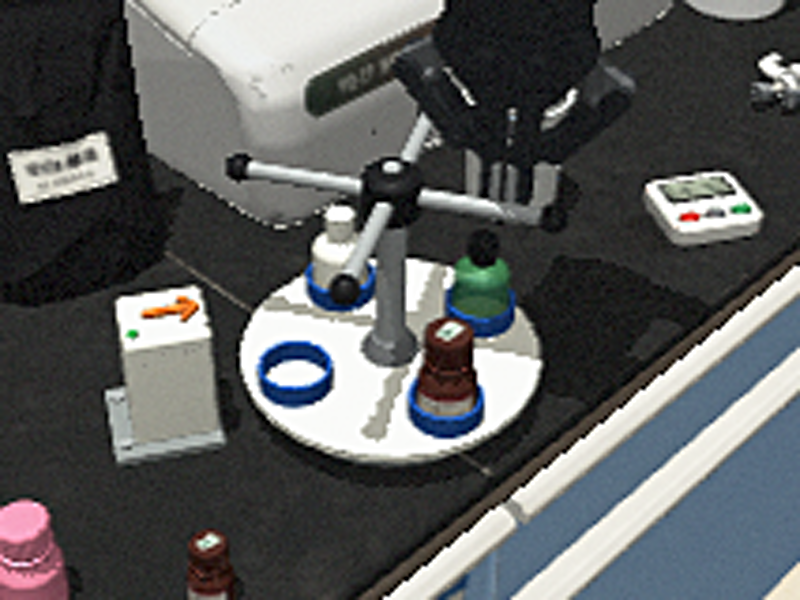

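The carousel is turning: the balls are now at (237,167), (345,290) and (552,215) in the crop, with about 1.5 N of contact. Next I measure the angle and plan the arc.

```bash
cat >> plan.py <<'E'
def ang(pts,name="scene",off=(160,140),s=800/213,z=.139):
    for q in pts:
        w=px2w(name,(off[0]+q[0]/s,off[1]+q[1]/s),z)-C
        print(np.hypot(*w),np.degrees(np.arctan2(w[1],w[0])))
def arc(th0,th1,n,off=.016):
    p,y=cur()
    for th in np.linspace(th0,th1,n+1)[1:]:
        print(round(th,1),np.round((tcp(th,off)-p[:2])*1e3,1),round(((th+270-y+180)%360-180)/6,2))
E
python3 - <<'E'
from plan import *
ang([(237,167),(345,290),(552,215)])
p,y=cur()
# implied spoke angle from tcp at offset
for o in (.014,.016,.018):
    d=p[:2]-C;r=np.hypot(*d);print(o,r,np.degrees(np.arctan2(d[1],d[0])-np.arcsin(o/r)))
arc(-152,-217,10)
E
```

```text
0.08679486441215581 29.53287818037627
0.08941625831421023 120.49635167820864
0.08966517297419829 -149.9317245698048
0.014 0.06122710432864248 -151.34927227837252
0.016 0.06122710432864248 -153.27979115131154
0.018 0.06122710432864248 -155.22809153603026
-158.5 [-6.2  3.3] -1.01
-165.0 [-10.2   9.4] -2.09
-171.5 [-13.4  15.9] -3.18
-178.0 [-15.8  22.7] -4.26
-184.5 [-17.5  29.8] -5.34
-191.0 [-18.3  37. ] -6.43
-197.5 [-18.3  44.2] -7.51
-204.0 [-17.6  51.5] -8.59
-210.5 [-15.9  58.5] -9.68
-217.0 [-13.6  65.4] -10.76
```

Run:
```python
from plan import *
arc(-150,-250,20,.013)
```

```text
-155.0 [-5.1  2.9] -0.43
-160.0 [-8.2  7.4] -1.26
-165.0 [-10.9  12.3] -2.09
-170.0 [-13.2  17.3] -2.93
-175.0 [-15.   22.5] -3.76
-180.0 [-16.4  27.9] -4.59
-185.0 [-17.3  33.3] -5.43
-190.0 [-17.7  38.8] -6.26
-195.0 [-17.7  44.4] -7.09
-200.0 [-17.1  49.9] -7.93
-205.0 [-16.1  55.3] -8.76
-210.0 [-14.6  60.6] -9.59
-215.0 [-12.6  65.8] -10.43
-220.0 [-10.3  70.8] -11.26
-225.0 [-7.4 75.5] -12.09
-230.0 [-4.2 80. ] -12.93
-235.0 [-0.6 84.2] -13.76
-240.0 [ 3.3 88.1] -14.59
-245.0 [ 7.6 91.6] -15.43
-250.0 [12.2 94.7] -16.26
```

>>> servo_tool(
  deltas=[
    [[0,-5,3,0,-0.5],[0,-8,7,0,-1.3],[0,-11,12,0,-2.1],[0,-13,17,0,-2.9],[0,-15,22.5,0,-3.8]],
  ],
)

```text
time: 3.95
tool_pos: [0.4241, 0.1764, 0.1445]
tool_rot: [0.001, 0.677, 0.736, 0.0]
contact_force: [0.4, -1.5, 1.6]
gripper_width: -0.001
```

>>> servo_tool(
  deltas=[
    [[0,-1.5,5.5,0,-0.8],[0,-2.5,11,0,-1.7],[0,-2.7,16.5,0,-2.5],[0,-2.7,22,0,-3.3],[0,-2,27.5,0,-4.1]],
  ],
)

```text
time: 4.58
tool_pos: [0.4217, 0.2041, 0.1442]
tool_rot: [0.0, 0.818, 0.575, 0.0]
contact_force: [-0.8, -2.6, 1.4]
gripper_width: -0.002
```

Run:
```python
from plan import *
p,y=cur();print(p,y,state()["contact_force"],tcp(-200,.013))
a=grab_frame("scene");cv2.imwrite("pics/scene4.png",cv2.resize(a[140:300,160:373,::-1],(800,600),interpolation=cv2.INTER_CUBIC))
arc(-200,-250,10,.013)
```

```text
[0.42174568 0.20405208 0.1442292 ] 70.18402883703226 [-0.78533817 -2.58235433  1.43124881] [0.4215928  0.20428924]
-205.0 [0.7 5.1] -0.85
-210.0 [ 2.2 10.4] -1.68
-215.0 [ 4.1 15.6] -2.52
-220.0 [ 6.5 20.5] -3.35
-225.0 [ 9.3 25.3] -4.18
-230.0 [12.6 29.8] -5.02
-235.0 [16.2 34. ] -5.85
-240.0 [20.1 37.8] -6.68
-245.0 [24.4 41.3] -7.52
-250.0 [29.  44.5] -8.35
```

View pics/scene4.png

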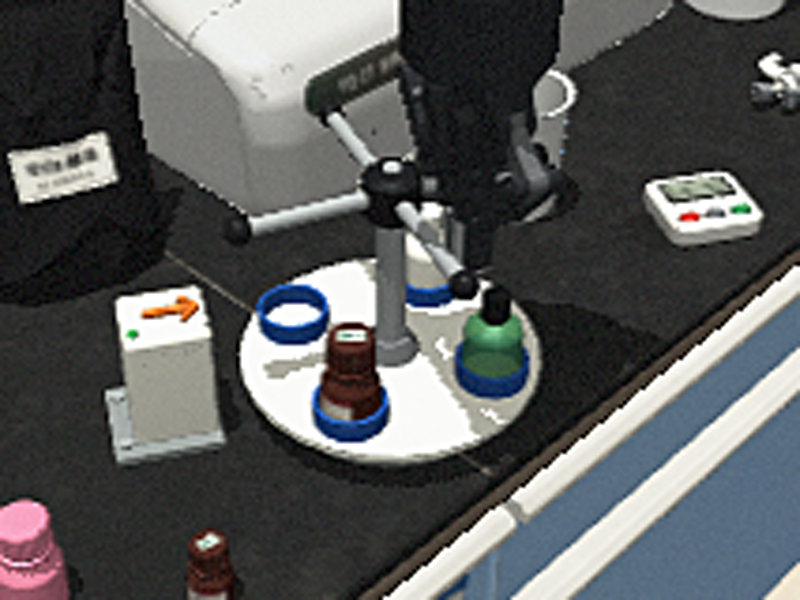

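It tracks the plan: the spoke ball is at (464,283) and the brown bottle has moved to the front of the disc at (350,380). I'll continue.

>>> servo_tool(
  deltas=[
    [[0,0.7,5,0,-0.8],[0,2,10.4,0,-1.7],[0,4,15.6,0,-2.5],[0,6.5,20.5,0,-3.3],[0,9.3,25.3,0,-4.1]],
  ],
)

```text
time: 5.25
tool_pos: [0.4309, 0.2294, 0.144]
tool_rot: [0.0, 0.922, 0.388, -0.0]
contact_force: [-1.7, -0.8, 1.5]
gripper_width: 0.001
```

>>> servo_tool(
  deltas=[
    [[0,3.3,4.5,0,-0.8],[0,7,8.7,0,-1.7],[0,11,12.5,0,-2.5],[0,15,16,0,-3.3],[0,15,16,0,-3.3]],
  ],
)

```text
time: 5.88
tool_pos: [0.4463, 0.2456, 0.1438]
tool_rot: [-0.0, 0.974, 0.225, 0.0]
contact_force: [0.1, -1.2, -0.2]
gripper_width: 0.001
```

Run:
```python
from plan import *
p,y=cur();print(p,y,state()["contact_force"],tcp(-245,.013))
a=grab_frame("scene");cv2.imwrite("pics/scene5.png",cv2.resize(a[140:300,160:373,::-1],(800,600),interpolation=cv2.INTER_CUBIC))
a=grab_frame("top")[:,:,::-1]
cv2.imwrite("pics/top5.png",cv2.resize(a[160:250,180:300],(800,600),interpolation=cv2.INTER_CUBIC))
```

```text
[0.44625713 0.24555662 0.14384616] 26.032669969603113 [ 0.08165392 -1.17686803 -0.17023922] [0.44631567 0.24599705]
```

View pics/scene5.png

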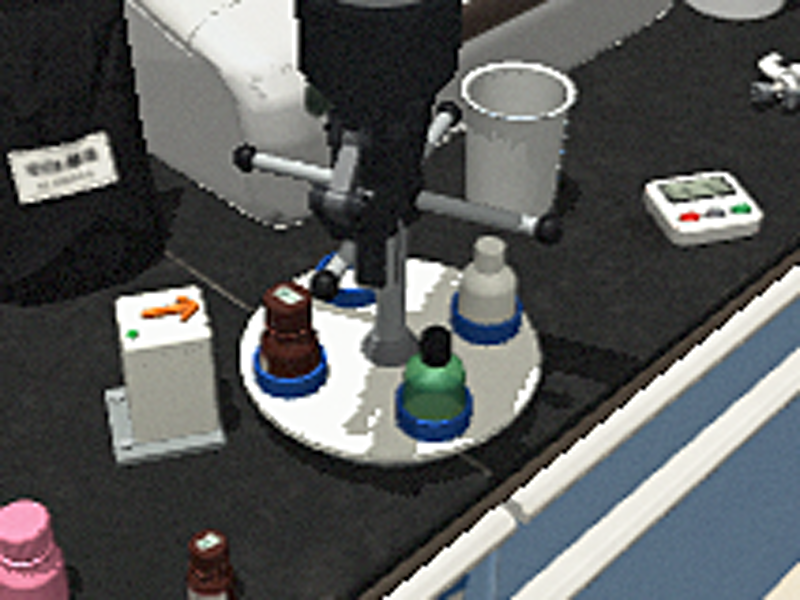

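View pics/top5.png

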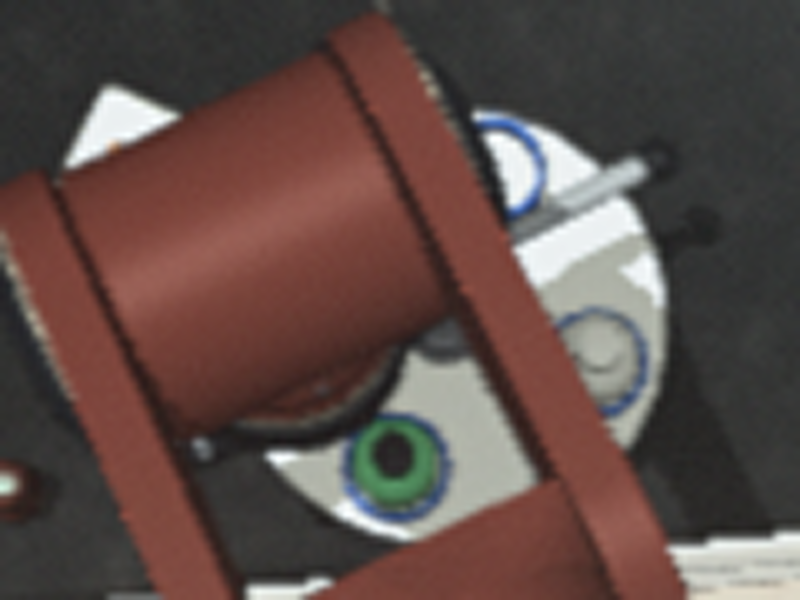

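In the scene crop, the balls are at (244,157), (452,115), (547,230) and (325,285). In the top crop, the green well is at (398,468) and the white well at (603,362).

Run:
```python
from plan import *
ang([(244,157),(452,115),(547,230),(325,285)])
ang([(398,468),(603,362)],"top",(180,160),800/120,.042)
arc(-245,-255,3,.013)
```

```text
0.08705792015748619 22.52115938684737
0.08712149406694371 -71.44214361780793
0.09030803110410923 -158.8807168997027
0.08869366885450333 113.60236531594374
0.06403752930955756 158.94799132265092
0.06621579100950338 -113.45259831215323
-248.3 [3.2 2.8] -0.72
-251.7 [6.3 4.8] -1.28
-255.0 [9.5 6.5] -1.83
```

The brown bottle is at about 67°, so about 7° remains. I'll do a slow last push.

>>> servo_tool(
  deltas=[
    [[0,2.5,2.0,0,-0.4],[0,5,3.5,0,-0.8],[0,7,5,0,-1.1],[0,8,5.5,0,-1.2],[0,8,5.5,0,-1.2]],
  ],
)

```text
time: 6.6
tool_pos: [0.454, 0.2506, 0.1433]
tool_rot: [0.0, 0.987, 0.162, -0.0]
contact_force: [-0.9, -1.0, 1.2]
gripper_width: -0.0
```

Run:
```python
from plan import *
p,y=cur();print(p,y,tcp(-254,.013), (tcp(-250,.045)-p[:2])*1e3)
```

```text
[0.45401807 0.25056952 0.14327697] 18.700237808516082 [0.45471408 0.25131494] [-33.20949167 -12.39948458]
```

Now I back away from the spoke, rise, move off toward the robot and take a picture.

>>> servo_tool(
  deltas=[
    [[0,-8,-3,0,0],[0,-20,-8,5,0],[0,-24,-10,50,0],[0,-24,-10,100,0],[0,-24,-40,110,0]],
  ],
)

```text
time: 7.22
tool_pos: [0.4314, 0.2118, 0.2582]
tool_rot: [-0.001, 0.986, 0.164, 0.004]
contact_force: [0.7, 1.3, -0.3]
gripper_width: 0.003
```

>>> servo_tool(
  deltas=[
    [[0,0,-55,0,0],[0,0,-110,0,0],[0,0,-165,0,0],[0,0,-220,0,0],[0,0,-260,0,0]],
  ],
)

```text
time: 7.85
tool_pos: [0.4295, -0.0512, 0.2534]
tool_rot: [0.0, 0.987, 0.162, 0.001]
contact_force: [0.7, -0.4, 0.0]
gripper_width: 0.003
```

Run:
```python
from plan import *
print(cur())
a=grab_frame("scene");cv2.imwrite("pics/scene6.png",cv2.resize(a[140:300,160:373,::-1],(800,600),interpolation=cv2.INTER_CUBIC))
a=grab_frame("top")[:,:,::-1]
cv2.imwrite("pics/top6.png",cv2.resize(a[160:250,180:300],(800,600),interpolation=cv2.INTER_CUBIC))
```

```text
(array([ 0.42952208, -0.05120477,  0.25341434]), np.float64(18.614247565142804))
```

View pics/scene6.png

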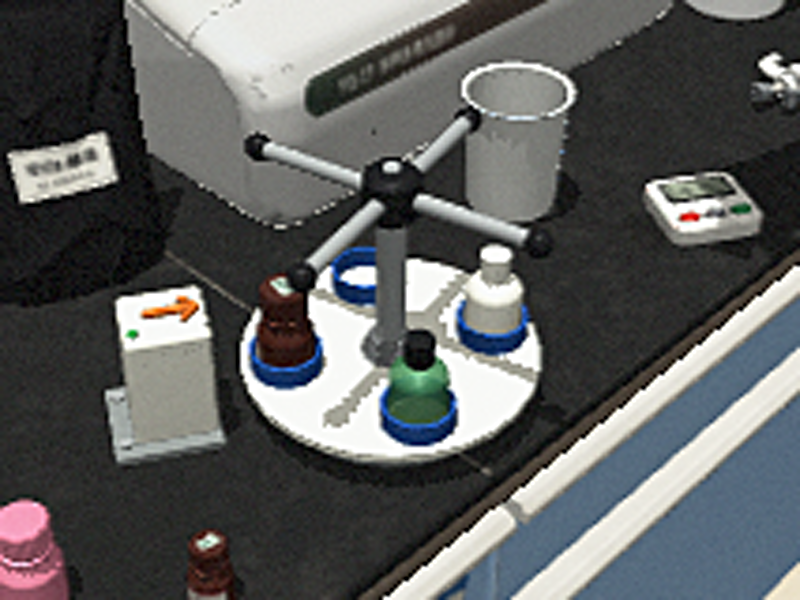

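View pics/top6.png

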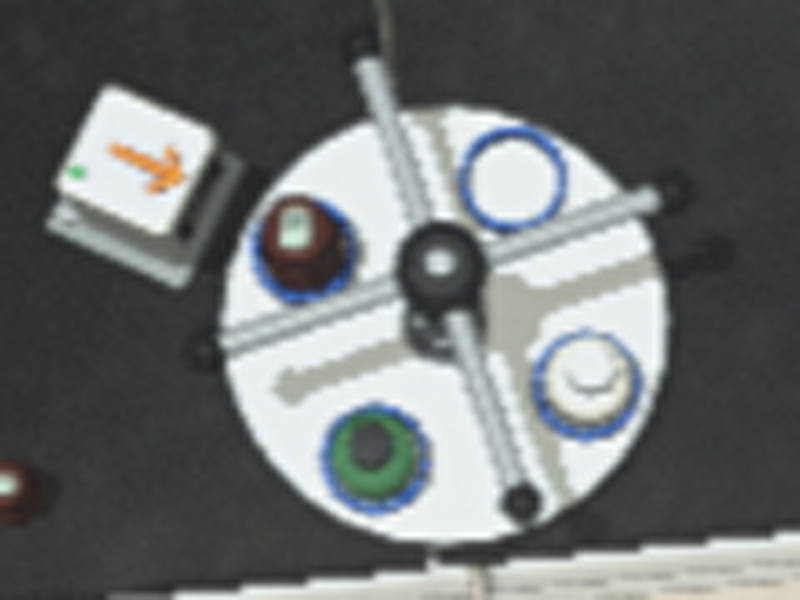

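In the top crop, the balls are at (362,43), (672,187), (521,502) and (205,348). The wells are at (304,249) brown, (513,180) empty, (587,385) white and (376,457) green.

Run:
```python
from plan import *
o=((180,160),800/120)
ang([(362,43),(672,187),(521,502),(205,348)],"top",*o)
ang([(304,249),(513,180),(587,385),(376,457)],"top",*o,z=.042)
ang([(257,146),(470,117),(540,242),(302,274)])
ang([(112,145),(187,180)],"top",*o,z=.085)
```

```text
0.08750459977655846 13.085521715001859
0.08911768646868853 -76.6433202501802
0.08951185703084394 -166.55111869501897
0.08832846646444957 103.91370583509331
0.059975413314834185 59.81990613287279
0.05970080317719166 -33.66245243074112
0.0638305437995418 -122.9894006575604
0.0628841903303664 150.34486684139097
0.08628717147032186 13.816458417658469
0.09033954173533319 -78.02301677796487
0.09097258507727062 -166.13972767476653
0.08587243943388101 104.11262250443286
0.13802850627933022 59.87763847026505
0.10602678108661412 60.1426723410245
```

The brown bottle is at 58.4–59.8° and the reader at about 60°, so the error is roughly 2 mm or less. The arm is clear, so I'll hand in.

```bash
python3 -c "
from plant import *
print(state()['time'],job_done())"
```

```text
the job is handed in; nothing more can be done
7.95 None
```

I turned the carousel about 113° clockwise by pushing one spoke with the closed fingertips, backed the arm off, and handed the job in at about 8 s of the 64 s allowed. The hand-in gives no verdict.

- **Position:** The last pictures put the brown bottle at about 58.4–59.8° round the axis, with the reader's arrow and box at about 60°. That is within about 2 mm of the read point, against the 10 mm allowed.
- **Disagreement between measurements:** The handle balls gave about 58.4–59° and the well centre gave 59.8°. Both are well inside the tolerance.
- **Contact:** The contact force I read between moves stayed around 1–3 N, far below the 25 N limit. The arm was well clear of the carousel at hand-in.
- **Bottles and surroundings:** All three bottles look upright in their wells. The timer and beaker look unmoved; I judged this by eye and did not measure it.
- **Standing still:** I took no second picture to measure the carousel's speed. It had been left alone for about a second when I took the last pictures.

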